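Torque a port cap on a wireless unit with a breakaway wrench

TASK

Take the breakaway torque wrench from its rest, set its ring all the way down over the hex cap on the white wireless unit, and tighten the cap clockwise until it is fully home and the wrench trips (its handle gives way and bends relative to the ring). Stop there, without driving the handle on towards its end stop, and let go, leaving the bent wrench sitting on the cap for a colleague to check. Do not press hard on the unit, and leave the mug, the screwdriver and the spare antenna alone.

Things in the scene. Friction and masses are not known exactly. Their poses are not given: they have to be found in the camera images.
- unit: White plastic wireless unit, 200 mm (x) by 160 mm (y) by 36 mm tall, fixed to the desk. Origin: centre of its underside. Two black upright antennas, 20 mm thick at the foot, stand at x = +85, y = +-55 mm and reach 204 mm above the desk. A port with the steel hex cap stands at x = -40 mm, y = 0.
- cap_top (a point): Top centre of the steel hex cap, on its vertical turning axis, 83 mm above the desk; turns with the cap. From the top down: cone 4 mm tall (24 mm wide, then 32), hexagon 32 mm across flats and 16 mm tall, round flange 52 mm wide, 5 mm thick (its top 63 mm above the desk). x points to the middle of a flat; flats repeat every 60 degrees.
- cap (a joint): Turn of the cap, rad. 0: screwed fully home against a hard stop; it starts loose at -0.75 to -0.25 and grows as the cap is turned clockwise seen from above. Turning takes about 0.45 N m; at the stop the torque rises steeply.
- wrench: Ring head of the loose torque wrench (about 0.4 kg, 270 mm long). Origin: ring's centre at its underside; z up, used this way up. Ring 14 mm tall, 55 mm wide, through hex hole 33.6 mm across flats (a flat faces +x; repeats every 60 degrees). An 8 mm wide tab points to +x, ending 45 mm out; the handle points to -x when straight. Seated, the underside lies on the cap's flange.
- grip (a point): Point in the middle of the wrench handle, 115 mm from the ring's centre, 9 mm above the wrench's underside; moves with the handle: x along it towards the ring, z up. Black handle 22 mm wide, 18 mm tall, from 35 mm ring-side of this point to 110 mm the other way; a steel neck joins it to the ring. Centre of mass about 25 mm ring-side.
- handle (a joint): Bend of the breakaway joint, rad; the handle pivots about the ring's own axis. 0: straight, as at the start. Pushed clockwise (from above) with over about 1.3 N m it gives way and resists less as it bends, up to an end stop at 0.5 where torque would build up again. Tripped above 0.08, over-driven above 0.35. It stays where left; when straight it is rigid the other way.
- rest: Tool rest fixed to the desk: grey plate 190 (x) by 120 (y) by 8 mm with two cork bars across it (along y, 110 mm long, 16 mm wide) at x = +-75 mm, tops 38 mm above the desk. Origin: centre of the underside. The wrench lies across both bars about along x, ring beyond the +x bar, grip point about over the centre at the start.
- mug: White mug, 80 mm wide, 90 mm tall, beyond the work; bystander. Origin: centre of its underside.
- screwdriver: Screwdriver lying on the desk to the robot's right; bystander. Origin: at its underside.
- antenna: Spare black antenna with a brass foot, 177 mm long, 16 mm thick, lying on the desk nearer the robot; bystander. Origin: at its underside, 90 mm from the brass end.

How it is judged (in metres and radians):
On the way, in this order (a step that is already met when the one before it is completed fails the run):
1. the ring of the wrench is seated on the hex cap, down around its hexagon (horizontal distance between wrench and cap_top below 0.006 m and z of wrench in the frame of cap_top below -0.012 m and angle between wrench's own z axis and vertical below 0.35 rad), for 0.2 s.
2. the cap is home and the wrench, still seated on it, has tripped (bend above 0.08) (value of joint cap above -0.04 rad and value of joint handle above 0.08 rad and horizontal distance between wrench and cap_top below 0.006 m and z of wrench in the frame of cap_top below -0.01 m), for 0.1 s.
At the end, for the whole second after the job is handed in: The cap is fully home (within 0.06 rad of its stop); the wrench, still bent (above 0.06 rad), sits at rest with its ring around the hexagon of the cap (underside at least 11 mm below the cap's top; it may sag a little under its own weight, up to 0.35 rad) (value of joint cap above -0.06 rad and value of joint handle above 0.06 rad and horizontal distance between wrench and cap_top below 0.006 m and z of wrench in the frame of cap_top below -0.011 m and angle between wrench's own z axis and vertical below 0.35 rad and linear speed of wrench below 0.02 m/s); the robot touches nothing.
It fails at once if the wrench's handle is driven on after the trip (bend above 0.35) (value of joint handle above 0.35 rad).
It fails at once if the wrench is pressed on or against the unit with more than 30 N before the ring has slipped over the hexagon (contact force between wrench and unit above 30 N and z of wrench in the frame of cap_top above -0.003 m).
It fails at once if the mug, screwdriver or spare antenna is moved by more than 30 mm (distance of any of mug, screwdriver, antenna from where it was at the start of the episode above 0.03 m).
It also fails if it takes over 56 s, if anything falls off the work surface, if the arm or the gripper's body presses on something with over 40 N, if the wrist force passes 120 N, or if a joint passes its speed limit or range.

ROBOT

A 7-joint arm with a two-finger parallel gripper is mounted at the origin on the work surface. World frame = base frame: x ahead of the robot, y to its left, z up, the work surface at z = 0. Lengths are in mm, angles in rad, forces in N, time in s.
With the tool pointing down it reaches from about 425 to 825 mm from the base axis. Payload 3.6 kg.
Tool frame: the origin (TCP) lies between the finger pads; the fingertips stand 22 mm ahead of it and the grasp point (between the pads) lies 3 mm ahead of it; z points along the fingers, y is the line along which they close (so a half turn about z gives the same grasp; the last joint's range is limited). The gripper opens to 85 mm and grips with 20 to 120 N. Pads are 22 mm wide; open, the fingers measure 114 mm over their backs; the gripper's body (76 mm by 85 mm) begins 54 mm behind the grasp point. The pads swing forward as they close: fully open they stand 13 mm farther back than shut.
Start: joints at [-1.335, 0.615, -0.013, 1.423, 0.008, 1.103, -0.04], TCP at [168.201, 627.832, 253.297] pointing down, gripper open.
Joint ranges: [-3.12, 3.12], [-0.3, 2.06], [-1.34, 1.32], [0.26, 2.42], [-1.36, 4.5], [0.01, 1.98], [-2.84, 2.84]. Speed limits (rad/s): [2.79, 2.79, 3.14, 3.14, 3.14, 3.14, 3.14].

INTERFACE

Orientations are given as a 3x3 rotation matrix whose columns are the frame's x, y, z axes.
In Python, from bench import ctrl gives the robot as it stands. The module is installed in compiled form; this text tells all that it offers.
- The arm moves only by the tool jog_arm, never from a script. Its argument "deltas" is a list that holds one entry, the list of rows, each a list of 7 numbers: the shift along the tool's x, y, z in m, then the turn, a rotation vector about the tool's x, y, z in rad, then the closure, from 0 (fully open) to 1 (shut). A call has 1 to 5 rows; each row shifts and turns the commanded pose from where the row before left it, along the tool's axes as they then stand; what a row does not reach is not made up. A row lasts 1/8 s, in which the tool goes at most 62.5 mm and 10.7 degrees, less where a joint would pass 70% of its speed; a pose out of reach is approached as far as the arm can. A call with a gripper value outside its range is refused whole. The fingers move at their own pace and stop on an object; "force" is the grip in N (left out, the last holds). Time passes only in rows, so rows that do not move let the fingers close. It gives the time, the measured TCP pose, the force, the opening and the grip force at its end, in the units of the state.
- ctrl.get_state(): the state, without advancing time (a new reading comes with each control period).
- ctrl.capture(name): name is "side" or "top"; returns a dict with "frame" (480x640x3 uint8, red, green, blue), "camera_matrix" (3x3 intrinsics, pixels), "R" (3x3) and "t" (3): a world point X has camera coordinates R X + t. Camera axes: x right, y down, z forward; pixel columns grow to the right and rows downward; lengths in mm; the calibration is good to about 2 mm. A picture is of the moment at which its call begins. There is no depth.
- ctrl.hand_in(): hands the job in; it is judged then, once.
The state is a dict: "clock": time; "qpos": joint angles; "qvel": joint speeds; "effort": joint torques, N m; "tcp_pos": TCP position; "tcp_rot": TCP orientation; "contact_force": force on the tool from outside, world axes, zero at the start; "torque": the same for the moment, N m; "grip_width": finger opening in mm; "finger_force": force on a finger pad.
Only numpy, scipy, OpenCV 4.12 (cv2) and the standard library are available. Lean on these libraries where they do the work, as an engineer would, in place of code of your own. Each camera call takes 0.05 s, during which the arm holds its last target. There are 200 camera calls.

## Working session

There is one attempt and no reset: what is moved stays moved. The work goes in short steps, Python scripts to look and compute and a tool call to move; the robot and the scene stay as the last step left them, time stands still between calls to the robot, and variables do not carry over. Pictures are saved under pics/ and viewed, at most 13 in all, crops included, and the job is handed in when it is done.

Besides the shell and the picture viewer there is one more tool, called after "Call:" as a command line: name --argument value ..., lists and objects as JSON in quotes. jog_arm: Moves the arm, as the interface text tells. Its arguments: {"type":"object","properties":{"deltas":{"type":"array"},"force":{"type":"number"}},"required":["deltas"]}

```bash
mkdir -p pics; python3 - <<'E'
from bench import ctrl
import cv2,numpy as np,pickle
d={}
for n in("side","top"):
    c=ctrl.capture(n); d[n]=c; cv2.imwrite(f"pics/{n}0.png",c["frame"][:,:,::-1])
    print(n,np.round(c["camera_matrix"],1).tolist(),np.round(c["R"],3).tolist(),np.round(c["t"],1).tolist())
pickle.dump(d,open("c0.pkl","wb"))
s=ctrl.get_state();print(s)
E
```

```text
side [[474.4, 0.0, 325.7], [0.0, 474.4, 233.5], [0.0, 0.0, 1.0]] [[0.704, -0.71, 0.013], [-0.445, -0.456, -0.771], [0.553, 0.536, -0.637]] [-501.6, 270.9, 757.5]
top [[492.3, 0.0, 316.8], [0.0, 492.3, 239.8], [0.0, 0.0, 1.0]] [[-0.009, -1.0, 0.022], [-0.996, 0.007, -0.089], [0.089, -0.022, -0.996]] [-101.3, 572.0, 995.4]
{'clock': 0.1, 'qpos': array([-1.33550208,  0.61582548, -0.01260559,  1.42472859,  0.00810431,
        1.10340938, -0.04037328]), 'qvel': array([ 0.0015165 , -0.00168838,  0.00045162, -0.00325893, -0.00200615,
       -0.00058473,  0.00111001]), 'effort': array([ 1.66839502e-03, -4.70388436e+01,  2.60401424e-01, -1.71571237e+01,
        1.01494047e-02,  5.91804099e-03, -1.42646087e-05]), 'tcp_pos': array([168.06000446, 627.24274276, 252.25536462]), 'tcp_rot': array([[-9.65949203e-01,  2.58731173e-01, -5.62615507e-04],
       [ 2.58731782e-01,  9.65946581e-01, -2.25127817e-03],
       [-3.90193156e-05, -2.32018686e-03, -9.99997308e-01]]), 'contact_force': array([0.3489595 , 0.03217902, 0.17224607]), 'torque': array([ 0.04113347,  0.00656328, -0.01488839]), 'finger_force': 0.0, 'grip_width': 85.50976318695858}
```

View pics/side0.png

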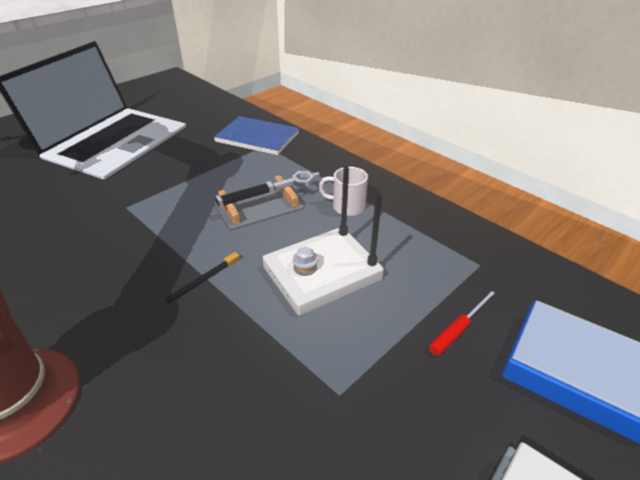

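View pics/top0.png

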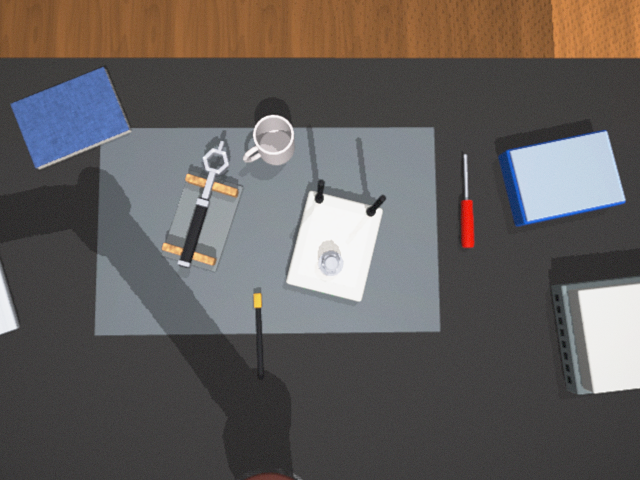

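```bash
cat > h.py <<'E'
import numpy as np,cv2,pickle
def ray(c,u,v,z):
    K,R,t=c["camera_matrix"],np.array(c["R"]),np.array(c["t"])
    o=-R.T@t; d=R.T@np.linalg.solve(K,[u,v,1.]); return (o+d*(z-o[2])/d[2])
def proj(c,X):
    p=c["camera_matrix"]@(np.array(c["R"])@np.array(X,float)+c["t"]); return p[:2]/p[2]
def tri(c1,p1,c2,p2):
    P=[c["camera_matrix"]@np.c_[c["R"],c["t"]] for c in(c1,c2)]
    X=cv2.triangulatePoints(P[0],P[1],np.array(p1,float),np.array(p2,float)); return (X[:3]/X[3]).ravel()
def crop(c,x,y,w,h,f):
    return cv2.resize(c["frame"][y:y+h,x:x+w,::-1],None,fx=f,fy=f,interpolation=cv2.INTER_CUBIC)
E
python3 - <<'E'
from h import *
d=pickle.load(open("c0.pkl","rb"))
a=crop(d["top"],285,175,100,130,4.6)[:598]; b=crop(d["top"],160,135,85,140,4.27)[:598]
h=min(len(a),len(b)); cv2.imwrite("pics/t1.png",np.hstack([a[:h,:420],b[:h,:380]]))
a=crop(d["side"],205,160,125,75,6); b=crop(d["side"],255,220,133,30,6)
a=crop(d["side"],205,160,130,70,6); b=crop(d["side"],285,238,40,30,6)
cv2.imwrite("pics/s1.png",np.vstack([a,np.hstack([b,np.zeros((180,540,3),np.uint8)])]))
# unit: white mask
t=d["top"]["frame"].astype(int)
m=(t.min(2)>175)&(t.max(2)-t.min(2)<30); m[:, :285]=0;m[:,390:]=0;m[:185]=0;m[305:]=0
n,l,s,_=cv2.connectedComponentsWithStats(m.astype(np.uint8)); i=1+s[1:,4].argmax()
ys,xs=np.nonzero(l==i); r=cv2.minAreaRect(np.c_[xs,ys].astype(np.float32));print(r)
for p in cv2.boxPoints(r):print(np.round(p,1),ray(d["top"],*p,36).round(1))
E
```

```text
((334.8110046386719, 245.8625030517578), (77.83216857910156, 95.97372436523438), 14.237279891967773)
[285.3 282.8] [482.8 -40.4  36. ]
[308.9 189.8] [674.6 -89.9  36. ]
[384.3 208.9] [ 633.7 -246.    36. ]
[360.7 301.9] [ 442.6 -193.8   36. ]
```

View pics/t1.png

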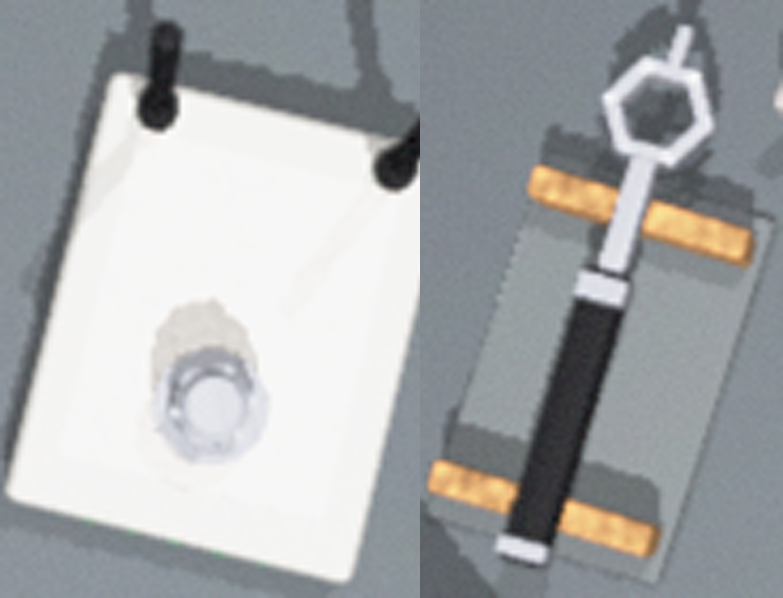

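View pics/s1.png

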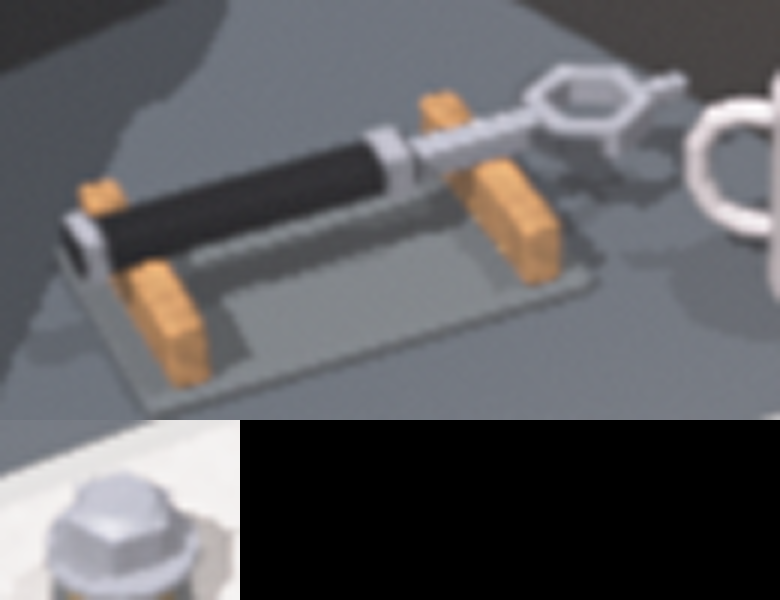

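```bash
python3 - <<'E'
from h import *
d=pickle.load(open("c0.pkl","rb")); T,S=d["top"],d["side"]
ctr=ray(T,334.8,245.9,36); th=np.arctan2(-89.9+40.4,674.6-482.8)
cap=ctr-40*np.array([np.cos(th),np.sin(th),0]);print("unit",ctr.round(1),th,"cap pred",cap.round(1))
pt=(285+218/4.6-.5+.1,175+402/4.6-.4); ps=(285+115/6-.4,238+(492-420)/6-.4)
print("cap top: ",ray(T,*pt,83).round(1),ray(S,*ps,83).round(1))
# handle: black mask, top view
g=T["frame"].astype(int); m=(g.max(2)<62).astype(np.uint8); k=np.zeros_like(m);k[185:270,175:215]=1;m*=k
n,l,s,_=cv2.connectedComponentsWithStats(m); i=1+s[1:,4].argmax()
ys,xs=np.nonzero(l==i); r=cv2.minAreaRect(np.c_[xs,ys].astype(np.float32)); print("handle",r)
for p in cv2.boxPoints(r): print(ray(T,*p,56).round(1))
ring=ray(T,160+238/4.27-.4,135+109/4.27-.4,52);print("ring view",ring.round(1))
vx,vy,x0,y0=cv2.fitLine(np.c_[xs,ys].astype(np.float32),cv2.DIST_L2,0,.01,.01).ravel()
a=ray(T,x0-30*vx,y0-30*vy,56);b=ray(T,x0+30*vx,y0+30*vy,56);c=ray(T,x0,y0,56);u=b-a;print("axis",np.degrees(np.arctan2(u[1],u[0])),c.round(1))
v=(ring-c)[:2];print("c->ring",np.linalg.norm(v),np.degrees(np.arctan2(v[1],v[0])))
# hex of the cap, side view rows
f=S["frame"].mean(2)
for y in range(252,266): print(y,f[y,290:322].astype(int))
for c3 in [(cap[0],cap[1])]:
  print("axis px",proj(S,[*c3,79]),proj(S,[*c3,63]))
  for ang in range(-150,-109,5):
    q=np.radians(ang); print(ang,proj(S,[c3[0]+18.5*np.cos(q),c3[1]+18.5*np.sin(q),79]).round(1))
E
```

```text
unit [ 557.5 -142.3   36. ] -0.25257004417188966 cap pred [ 518.7 -132.3   36. ]
cap top:  [ 522.4 -133.6   83. ] [ 523.1 -126.1   83. ]
handle ((193.49026489257812, 233.53147888183594), (11.065570831298828, 56.44758224487305), 17.241458892822266)
[532.2 168.9  56. ]
[640.8 137.1  56. ]
[634.  115.8  56. ]
[525.5 147.9  56. ]
ring view [733.8 101.1  52. ]
axis -16.116688434409333 [583.3 142.4  56. ]
c->ring 156.0531093997205 -15.368072459983782
252 [239 239 241 241 239 231 217 201 199 203 203 204 202 203 201 200 200 199
 200 198 187 173 162 164 206 235 240 241 243 242 241 241]
253 [240 241 241 239 230 216 204 204 205 207 208 208 207 204 203 203 202 202
 200 196 187 181 169 146 154 181 200 217 234 239 239 241]
254 [241 241 240 229 207 195 194 206 210 213 217 220 222 219 216 213 209 206
 202 197 192 190 174 145 137 144 160 180 199 205 214 232]
255 [240 241 236 213 184 179 176 185 197 210 220 226 231 232 228 222 216 209
 204 199 197 196 176 144 137 139 150 171 182 184 186 208]
256 [241 240 230 202 180 177 171 169 173 188 208 222 229 233 229 222 214 206
 199 188 176 168 148 134 137 141 1
[... 773 characters left out ...]
50
 156 161 172 183 193 201 202 193 174 168 177 184 185 184]
263 [227 225 220 204 195 198 197 188 183 179 176 175 175 169 159 159 165 175
 188 191 196 199 202 202 193 172 154 171 183 184 183 184]
264 [226 227 223 198 175 185 195 199 197 188 184 187 193 191 184 190 195 198
 200 202 203 202 199 191 171 144 142 172 182 183 184 183]
265 [227 228 223 191 155 161 180 194 197 198 199 201 203 202 201 203 203 202
 202 202 200 193 177 155 134 117 128 168 183 185 186 189]
axis px [304.34729526 253.69885822] [304.47048463 259.74378248]
-150 [301.6 259.9]
-145 [302.4 260.1]
-140 [303.2 260.1]
-135 [304.1 260.2]
-130 [304.9 260.1]
-125 [305.7 260.1]
-120 [306.6 260. ]
-115 [307.4 259.8]
-110 [308.2 259.6]
```

Call:
jog_arm --deltas '[[[-0.0455,-0.0455,0,0,0,0,0],[-0.0455,-0.0455,0,0,0,0,0],[-0.0455,-0.0455,0,0,0,0,0],[-0.0455,-0.0455,0,0,0,0,0],[-0.0455,-0.0455,0,0,0,0,0]]]'

```text
clock: 0.72
tcp_pos: [325.2, 355.1, 253.1]
tcp_rot: [[-0.966, 0.259, 0.0], [0.259, 0.966, -0.0], [-0.0, -0.0, -1.0]]
contact_force: [1.0, 1.0, -0.8]
grip_width: 85.2
finger_force: 0.0
```

Call:
jog_arm --deltas '[[[-0.055,-0.022,0.01,0,0,0,0],[-0.055,-0.022,0.02,0,0,0,0],[-0.055,-0.022,0.02,0,0,0,0],[-0.055,-0.022,0.02,0,0,0,0],[-0.055,-0.022,0.02,0,0,0,0]]]'

```text
clock: 1.35
tcp_pos: [562.7, 178.7, 162.3]
tcp_rot: [[-0.966, 0.258, -0.001], [0.258, 0.966, 0.0], [0.001, 0.0, -1.0]]
contact_force: [0.8, 0.6, 0.8]
grip_width: 85.5
finger_force: 0.0
```

Call:
jog_arm --deltas '[[[-0.03,-0.01,0.01,0,0,0,0],[-0.02,-0.01,0,0,0,0,0],[0,0,0,0,0,0,0]]]'

```text
clock: 1.72
tcp_pos: [605.5, 145.2, 152.5]
tcp_rot: [[-0.965, 0.263, -0.0], [0.263, 0.965, -0.002], [-0.0, -0.002, -1.0]]
contact_force: [-0.1, 0.6, -0.6]
grip_width: 85.2
finger_force: 0.0
```

Call:
jog_arm --deltas '[[[-0.012,-0.004,0.01,0,0,0.01,0],[-0.012,-0.004,0.03,0,0,0,0],[0,0,0.03,0,0,0,0],[0,0,0.02,0,0,0,0],[0,0,0.012,0,0,0,0]]]'

```text
clock: 2.35
tcp_pos: [625.0, 134.3, 50.0]
tcp_rot: [[-0.964, 0.267, -0.002], [0.267, 0.964, 0.0], [0.002, -0.0, -1.0]]
contact_force: [-0.2, -0.6, 0.3]
grip_width: 85.5
finger_force: 0.0
```

Call:
jog_arm --deltas '[[[0,0,0,0,0,0,0.3],[0,0,0,0,0,0,0.5],[0,0,0,0,0,0,0.6],[0,0,0,0,0,0,0.7],[0,0,0,0,0,0,1]]]' --force 60

```text
clock: 2.98
tcp_pos: [626.4, 134.3, 52.4]
tcp_rot: [[-0.963, 0.268, 0.002], [0.268, 0.963, 0.001], [-0.002, 0.002, -1.0]]
contact_force: [-1.1, 0.3, 4.2]
grip_width: 20.8
finger_force: 59.9
```

Call:
jog_arm --deltas '[[[0,0,0,0,0,0,1],[0,0,0,0,0,0,1],[0,0,0,0,0,0,1]]]' --force 90

```text
clock: 3.35
tcp_pos: [626.5, 134.2, 52.5]
tcp_rot: [[-0.963, 0.268, 0.002], [0.268, 0.963, 0.001], [-0.002, 0.002, -1.0]]
contact_force: [0.4, 0.8, 5.4]
grip_width: 20.6
finger_force: 88.4
```

Call:
jog_arm --deltas '[[[0,0,-0.01,0,0,0,1],[0,0,-0.02,0,0,0,1],[0,0,-0.025,0,0,0,1],[0,0,-0.025,0,0,0,1],[0,0,0,0,0,0,1]]]'

```text
clock: 3.98
tcp_pos: [627.3, 133.5, 134.1]
tcp_rot: [[-0.963, 0.269, 0.005], [0.269, 0.963, 0.001], [-0.005, 0.002, -1.0]]
contact_force: [0.4, 0.6, -3.7]
grip_width: 20.7
finger_force: 88.2
```

Call:
jog_arm --deltas '[[[0.01,-0.02,0,0,0,0,1],[0.02,-0.036,0,0,0,0,1],[0.02,-0.036,0,0,0,0,1],[0.02,-0.036,0,0,0,0,1],[0.02,-0.036,0,0,0,0,1]]]'

```text
clock: 4.6
tcp_pos: [493.2, -1.4, 130.6]
tcp_rot: [[-0.963, 0.269, -0.002], [0.269, 0.963, -0.001], [0.002, -0.001, -1.0]]
contact_force: [0.8, 0.1, -4.3]
grip_width: 20.1
finger_force: 88.3
```

Call:
jog_arm --deltas '[[[0.02,-0.036,0,0,0,0,1],[0.017,-0.028,0,0,0,0,1],[0,0,0,0,0,0.14,1],[0,0,0,0,0,0.14,1],[0,0,0,0,0,0.14,1]]]'

```text
clock: 5.22
tcp_pos: [441.5, -52.2, 130.9]
tcp_rot: [[-0.767, 0.642, -0.001], [0.642, 0.767, 0.0], [0.001, -0.001, -1.0]]
contact_force: [-0.4, -0.2, -3.9]
grip_width: 20.3
finger_force: 88.5
```

Call:
jog_arm --deltas '[[[0,0,0,0,0,0.11,1],[0,0,0,0,0,0,1],[0,0,0,0,0,0,1]]]'

```text
clock: 5.6
tcp_pos: [441.9, -52.0, 131.1]
tcp_rot: [[-0.697, 0.717, -0.001], [0.717, 0.697, -0.0], [0.0, -0.001, -1.0]]
contact_force: [0.5, -0.2, -3.7]
grip_width: 20.6
finger_force: 88.6
```

```bash
python3 - <<'E'
from h import *; from bench import ctrl
d={n:ctrl.capture(n) for n in("side","top")}; pickle.dump(d,open("c1.pkl","wb"))
s=ctrl.get_state();print(s["tcp_pos"],s["qpos"].round(2),s["contact_force"],s["torque"])
a=crop(d["top"],240,190,120,150,4);b=crop(d["side"],265,195,64,120,5)
cv2.imwrite("pics/m1.png",np.hstack([a,b]))
E
```

```text
[442.06229384 -52.01091954 131.23167791] [-0.04  0.5   0.16  2.14 -0.15  0.52  1.  ] [-0.12017553  0.06328989 -3.94198688] [0.0751947  0.0023066  0.03207638]
```

View pics/m1.png

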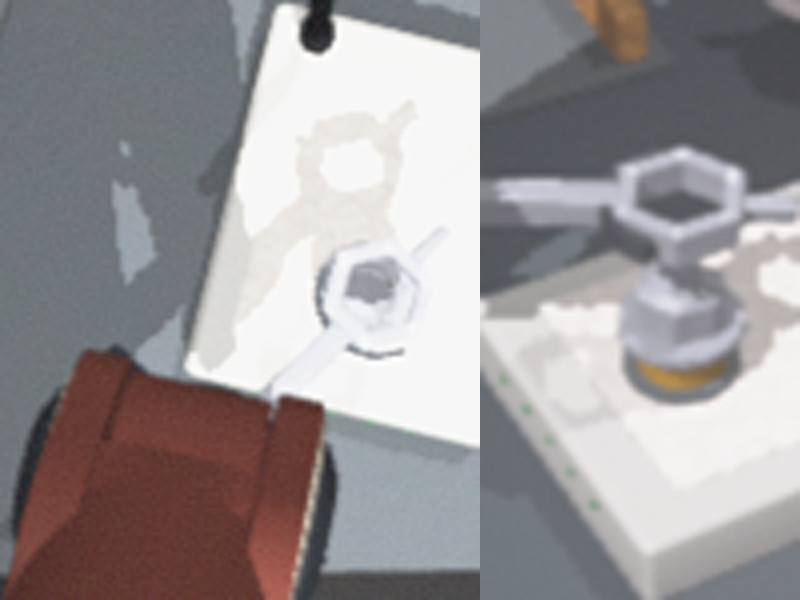

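```bash
python3 - <<'E'
from h import *
d=pickle.load(open("c1.pkl","rb")); d0=pickle.load(open("c0.pkl","rb")); T,S=d["top"],d["side"]
r=ray(T,333.6,262.7,130); print("ring top-ray",r.round(1), "tri",tri(T,(333.6,262.7),S,(305-.4,235-.4)).round(1), "side ray 130",ray(S,304.6,234.6,130).round(1))
# cap cone top disc, by threshold in the initial images, big upscales
a=cv2.resize(d0["top"]["frame"][248:280,315:350,::-1],None,fx=11,fy=11,interpolation=cv2.INTER_CUBIC)
b=cv2.resize(d0["side"]["frame"][240:272,287:322,::-1],None,fx=11,fy=11,interpolation=cv2.INTER_CUBIC)
f=lambda x:np.clip((x.astype(float)-120)*2,0,255).astype(np.uint8)
im=np.hstack([f(a),f(b)])
cv2.imwrite("pics/cap.png",im);print(im.shape)
p=np.array([442.06,-52.01]);print(np.linalg.norm(r[:2]-p),np.degrees(np.arctan2(*(p-r[:2])[::-1])), np.degrees(np.arctan2(.717,-.697)))
E
```

```text
ring top-ray [ 519.  -134.1  130. ] tri [ 518.9 -134.1  128.3] side ray 130 [ 517.4 -135.5  130. ]
(352, 770, 3)
112.53509076568174 133.13625636757226 134.18964697172387
```

View pics/cap.png

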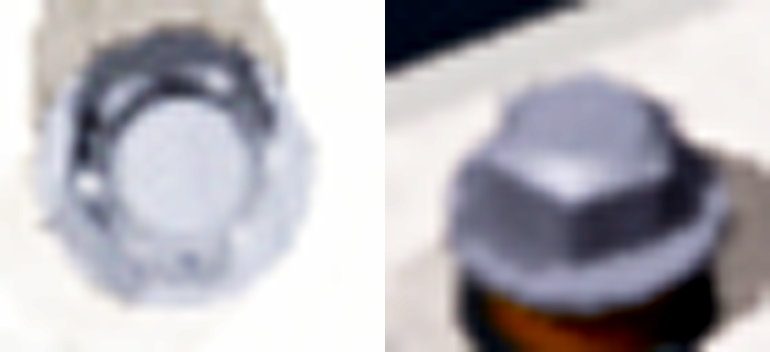

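Call:
jog_arm --deltas '[[[0,0,0,0,0,0.07,1],[0,0,0,0,0,0.063,1],[0.001,0.01,0.01,0,0,0,1],[0,0.0085,0.01,0,0,0,1],[0,0,0.005,0,0,0,1]]]'

```text
clock: 6.32
tcp_pos: [457.1, -39.2, 105.2]
tcp_rot: [[-0.596, 0.803, -0.001], [0.803, 0.596, 0.0], [0.001, -0.0, -1.0]]
contact_force: [0.3, 0.0, -3.6]
grip_width: 20.2
finger_force: 88.5
```

Call:
jog_arm --deltas '[[[0,0,0,0,0,0,1],[0,0,0,0,0,0,1]]]'

```text
clock: 6.58
tcp_pos: [456.3, -40.5, 106.3]
tcp_rot: [[-0.594, 0.805, -0.0], [0.805, 0.594, -0.0], [0.0, -0.0, -1.0]]
contact_force: [0.0, 0.5, -3.6]
grip_width: 20.4
finger_force: 88.5
```

```bash
python3 - <<'E'
from h import *; from bench import ctrl
d={n:ctrl.capture(n) for n in("side","top")}; pickle.dump(d,open("c2.pkl","wb"))
d0=pickle.load(open("c0.pkl","rb"))
s=ctrl.get_state();print(s["tcp_pos"],s["contact_force"],s["torque"])
print("cap",ray(d0["top"],331.0,262.55,83),tri(d0["top"],(331.0,262.55),d0["side"],(305,250.5)))
a=cv2.resize(d["top"]["frame"][242:285,310:355,::-1],None,fx=9,fy=9,interpolation=cv2.INTER_CUBIC)
b=cv2.resize(d["side"]["frame"][232:275,285:328,::-1],None,fx=9,fy=9,interpolation=cv2.INTER_CUBIC)
f=lambda x:np.clip((x.astype(float)-120)*2,0,255).astype(np.uint8)
cv2.imwrite("pics/m2.png",np.hstack([f(a),f(b)]))
E
```

```text
[456.47920021 -40.46488617 106.59538634] [-1.12236668  0.6845208  -4.11938366] [ 0.06483861  0.04054221 -0.01180858]
cap [ 521.31689919 -131.68786812   83.        ] [ 521.23804299 -131.58587385   85.3308484 ]
```

View pics/m2.png

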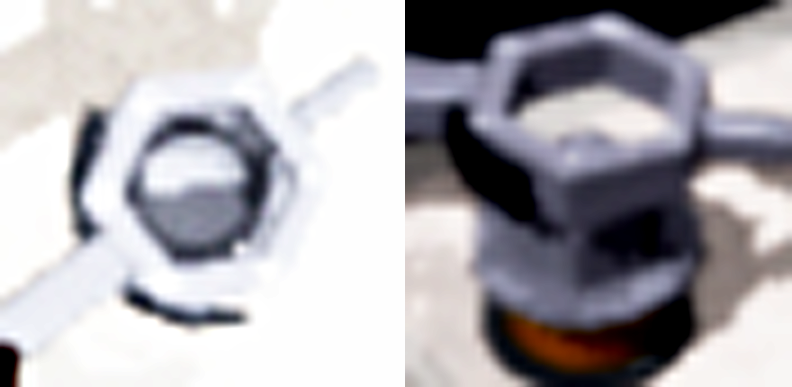

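Call:
jog_arm --deltas '[[[0,0,0.004,0,0,0,1],[0,0,0.004,0,0,0,1],[0,0,0.003,0,0,0,1],[0,0,0.002,0,0,0,1],[0,0,0,0,0,0,1]]]'

```text
clock: 7.3
tcp_pos: [456.5, -40.1, 93.4]
tcp_rot: [[-0.594, 0.804, 0.0], [0.804, 0.594, 0.0], [0.0, 0.0, -1.0]]
contact_force: [-0.8, -0.3, -2.6]
grip_width: 20.5
finger_force: 88.9
```

Call:
jog_arm --deltas '[[[0,0,0.002,0,0,0,1],[0,0,0,0,0,0,1]]]'

```text
clock: 7.55
tcp_pos: [456.6, -40.0, 91.8]
tcp_rot: [[-0.594, 0.804, 0.001], [0.804, 0.594, 0.0], [-0.0, 0.001, -1.0]]
contact_force: [-3.0, 2.5, 4.6]
grip_width: 20.5
finger_force: 89.7
```

Call:
jog_arm --deltas '[[[0,0,0.002,0,0,0,1],[0,0,0,0,0,0,1]]]'

```text
clock: 7.8
tcp_pos: [456.3, -40.2, 89.7]
tcp_rot: [[-0.594, 0.805, 0.0], [0.805, 0.594, 0.0], [0.0, 0.0, -1.0]]
contact_force: [-3.7, 1.5, 4.9]
grip_width: 20.3
finger_force: 90.0
```

Call:
jog_arm --deltas '[[[0.001,-0.0004,0,0,0,0,1],[0,0,0.001,0,0,0,1],[0,0,0,0,0,0,1]]]'

```text
clock: 8.18
tcp_pos: [456.2, -40.0, 88.8]
tcp_rot: [[-0.594, 0.805, 0.002], [0.805, 0.594, -0.001], [-0.002, 0.001, -1.0]]
contact_force: [-3.0, 1.2, 8.4]
grip_width: 20.1
finger_force: 90.2
```

Call:
jog_arm --deltas '[[[0,0,0.0015,0,0,0,1],[0,0,0,0,0,0,1]]]'

```text
clock: 8.43
tcp_pos: [456.1, -40.0, 87.2]
tcp_rot: [[-0.594, 0.805, 0.002], [0.805, 0.594, -0.0], [-0.001, 0.001, -1.0]]
contact_force: [-3.4, 0.1, 7.2]
grip_width: 20.6
finger_force: 90.3
```

Call:
jog_arm --deltas '[[[0.0005,-0.0008,0,0,0,0,1],[0,0,0,0,0,0,1]]]'

```text
clock: 8.68
tcp_pos: [455.9, -40.1, 87.4]
tcp_rot: [[-0.594, 0.804, 0.003], [0.804, 0.594, -0.001], [-0.002, 0.002, -1.0]]
contact_force: [-2.0, 0.3, 6.0]
grip_width: 20.7
finger_force: 90.2
```

```bash
python3 - <<'E'
from h import *; from bench import ctrl
d={n:ctrl.capture(n) for n in("side","top")}; pickle.dump(d,open("c3.pkl","wb"))
s=ctrl.get_state();print(s["tcp_pos"],s["contact_force"],s["torque"])
a=cv2.resize(d["top"]["frame"][242:292,300:355,::-1],None,fx=7,fy=7,interpolation=cv2.INTER_CUBIC)
b=cv2.resize(d["side"]["frame"][230:280,270:328,::-1],None,fx=7,fy=7,interpolation=cv2.INTER_CUBIC)
f=lambda x:np.clip((x.astype(float)-120)*2,0,255).astype(np.uint8)
cv2.imwrite("pics/m3.png",np.hstack([f(a),f(b)]))
E
```

```text
[455.88307327 -40.06616149  87.36987654] [-2.14810667  2.0879671   5.63527823] [-0.48875031 -0.16762835 -0.03539226]
```

View pics/m3.png

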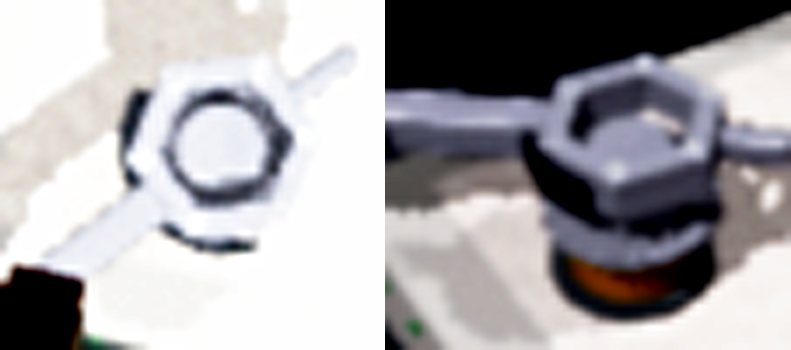

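Call:
jog_arm --deltas '[[[0.0012,0.0005,0,0,0,0,1],[0,0,0,0,0,0,1]]]'

```text
clock: 9.02
tcp_pos: [456.0, -39.8, 87.4]
tcp_rot: [[-0.593, 0.805, 0.004], [0.805, 0.593, -0.002], [-0.004, 0.002, -1.0]]
contact_force: [-0.6, -1.4, 5.7]
grip_width: 20.2
finger_force: 90.1
```

Call:
jog_arm --deltas '[[[0,0.004,0,0,0,0.035,1],[0,0,0,0,0,0,1]]]'

```text
clock: 9.28
tcp_pos: [458.8, -37.3, 87.2]
tcp_rot: [[-0.565, 0.825, 0.003], [0.825, 0.565, -0.002], [-0.003, 0.001, -1.0]]
contact_force: [-0.4, -2.0, 4.8]
grip_width: 20.4
finger_force: 90.0
```

Call:
jog_arm --deltas '[[[0,-0.008,0,0,0,-0.07,1],[0,0,0,0,0,0,1]]]'

```text
clock: 9.52
tcp_pos: [451.5, -40.6, 86.5]
tcp_rot: [[-0.622, 0.783, 0.001], [0.783, 0.622, 0.0], [-0.001, 0.001, -1.0]]
contact_force: [2.8, -0.4, -3.3]
grip_width: 20.3
finger_force: 88.9
```

Call:
jog_arm --deltas '[[[0,0,0.002,0,0,0,1],[0,0,0,0,0,0,1]]]'

```text
clock: 9.78
tcp_pos: [451.5, -40.7, 84.6]
tcp_rot: [[-0.622, 0.783, 0.001], [0.783, 0.622, -0.0], [-0.001, 0.0, -1.0]]
contact_force: [2.2, -1.2, -2.5]
grip_width: 20.4
finger_force: 88.9
```

Call:
jog_arm --deltas '[[[0,0,0.002,0,0,0,1],[0,0,0,0,0,0,1]]]'

```text
clock: 10.02
tcp_pos: [451.5, -40.7, 82.8]
tcp_rot: [[-0.622, 0.783, 0.001], [0.783, 0.622, -0.0], [-0.001, 0.001, -1.0]]
contact_force: [1.9, -2.3, -1.7]
grip_width: 20.5
finger_force: 89.0
```

Call:
jog_arm --deltas '[[[0,0,0.002,0,0,0,1],[0,0,0,0,0,0,1]]]'

```text
clock: 10.28
tcp_pos: [451.5, -40.8, 80.9]
tcp_rot: [[-0.622, 0.783, 0.001], [0.783, 0.622, -0.0], [-0.001, 0.001, -1.0]]
contact_force: [2.8, -1.8, -2.7]
grip_width: 20.6
finger_force: 89.0
```

Call:
jog_arm --deltas '[[[-0.0008,0,0.001,0,0,0,1],[0,0,0.001,0,0,0,1],[0,0,0,0,0,0,1]]]'

```text
clock: 10.65
tcp_pos: [451.4, -41.0, 78.8]
tcp_rot: [[-0.622, 0.783, -0.0], [0.783, 0.622, 0.0], [0.0, 0.0, -1.0]]
contact_force: [2.6, -0.3, -1.3]
grip_width: 20.6
finger_force: 89.0
```

Call:
jog_arm --deltas '[[[0,0,0.001,0,0,0,1],[0,0,0,0,0,0,1]]]'

```text
clock: 10.9
tcp_pos: [451.4, -41.1, 77.8]
tcp_rot: [[-0.622, 0.783, -0.0], [0.783, 0.622, 0.0], [0.0, 0.0, -1.0]]
contact_force: [2.7, 0.3, -1.3]
grip_width: 20.0
finger_force: 89.0
```

Call:
jog_arm --deltas '[[[0,0,0.001,0,0,0,1],[0,0,0,0,0,0,1]]]'

```text
clock: 11.15
tcp_pos: [451.4, -41.1, 76.8]
tcp_rot: [[-0.622, 0.783, -0.0], [0.783, 0.622, 0.0], [0.0, -0.0, -1.0]]
contact_force: [2.8, -0.6, -2.0]
grip_width: 20.5
finger_force: 89.0
```

Call:
jog_arm --deltas '[[[0,0,0.001,0,0,0,1],[0,0,0.0,0,0,0,1],[0,0,0.001,0,0,0,1],[0,0,0,0,0,0,1]]]'

```text
clock: 11.65
tcp_pos: [451.5, -41.2, 74.8]
tcp_rot: [[-0.622, 0.783, 0.0], [0.783, 0.622, -0.0], [-0.0, 0.0, -1.0]]
contact_force: [3.6, -0.0, -2.7]
grip_width: 20.4
finger_force: 89.0
```

Call:
jog_arm --deltas '[[[0,0,0.001,0,0,0,1],[0,0,0.0,0,0,0,1]]]'

```text
clock: 11.9
tcp_pos: [451.5, -41.2, 73.9]
tcp_rot: [[-0.622, 0.783, 0.0], [0.783, 0.622, 0.0], [-0.0, 0.0, -1.0]]
contact_force: [3.3, -0.4, -0.8]
grip_width: 20.4
finger_force: 89.1
```

```bash
cat > look.py <<'E'
from h import *; from bench import ctrl; import sys
def look(n):
    d={k:ctrl.capture(k) for k in("side","top")}; pickle.dump(d,open(f"{n}.pkl","wb"))
    s=ctrl.get_state();print(s["tcp_pos"],s["contact_force"],s["torque"])
    a=cv2.resize(d["top"]["frame"][230:300,290:350,::-1],None,fx=6.6,fy=6.6,interpolation=cv2.INTER_CUBIC)
    b=cv2.resize(d["side"]["frame"][215:285,268:328,::-1],None,fx=6.6,fy=6.6,interpolation=cv2.INTER_CUBIC)
    f=lambda x:np.clip((x.astype(float)-90)*1.6,0,255).astype(np.uint8)
    cv2.imwrite(f"pics/{n}.png",np.hstack([f(a),f(b)]))
if __name__=="__main__": look(sys.argv[1])
E
python3 look.py m4
```

```text
[451.45407922 -41.18051884  73.9004293 ] [ 2.091542    1.4030872  -0.68392099] [-0.12955539 -0.70897766  0.29184735]
```

View pics/m4.png

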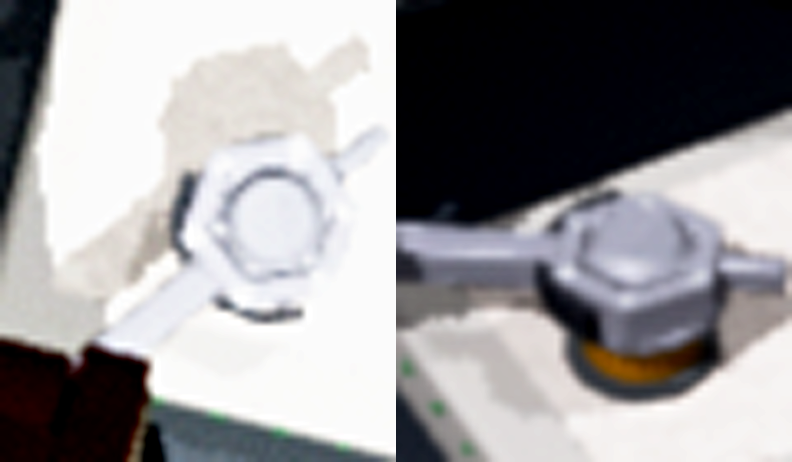

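Call:
jog_arm --deltas '[[[-0.0001,0.0034,0,0,0,0.03,1],[-0.0001,0.0034,0,0,0,0.03,1],[-0.0001,0.0034,0,0,0,0.03,1]]]'

```text
clock: 12.38
tcp_pos: [460.1, -35.4, 73.9]
tcp_rot: [[-0.548, 0.837, 0.0], [0.837, 0.548, -0.0], [-0.0, -0.0, -1.0]]
contact_force: [3.1, -1.2, -0.1]
grip_width: 20.2
finger_force: 89.3
```

Call:
jog_arm --deltas '[[[-0.0001,0.0034,0,0,0,0.03,1],[-0.0001,0.0034,0,0,0,0.03,1]]]'

```text
clock: 12.62
tcp_pos: [465.6, -31.9, 73.8]
tcp_rot: [[-0.497, 0.868, -0.0], [0.868, 0.497, -0.0], [-0.0, -0.001, -1.0]]
contact_force: [3.2, -1.5, -0.2]
grip_width: 20.6
finger_force: 89.3
```

Call:
jog_arm --deltas '[[[-0.0001,0.0034,0,0,0,0.03,1],[-0.0001,0.0034,0,0,0,0.03,1]]]'

```text
clock: 12.88
tcp_pos: [471.6, -28.6, 73.8]
tcp_rot: [[-0.443, 0.896, -0.0], [0.896, 0.443, 0.0], [0.0, -0.0, -1.0]]
contact_force: [1.7, -0.2, -0.0]
grip_width: 20.1
finger_force: 89.2
```

Call:
jog_arm --deltas '[[[-0.0001,0.0034,0,0,0,0.03,1],[-0.0001,0.0034,0,0,0,0.03,1]]]'

```text
clock: 13.12
tcp_pos: [477.8, -25.8, 73.8]
tcp_rot: [[-0.389, 0.921, -0.001], [0.921, 0.389, 0.0], [0.0, -0.001, -1.0]]
contact_force: [2.5, -0.1, 0.1]
grip_width: 20.4
finger_force: 89.3
```

Call:
jog_arm --deltas '[[[-0.0001,0.0034,0,0,0,0.03,1],[-0.0001,0.0034,0,0,0,0.03,1]]]'

```text
clock: 13.38
tcp_pos: [484.1, -23.3, 73.8]
tcp_rot: [[-0.333, 0.943, -0.001], [0.943, 0.333, 0.0], [0.001, -0.001, -1.0]]
contact_force: [1.5, -0.5, 1.0]
grip_width: 20.5
finger_force: 89.3
```

```bash
python3 look.py m5; python3 - <<'E'
from h import *
for n in("c0","m4","m5"):
    d=pickle.load(open(n+".pkl","rb"));f=d["side"]["frame"]
E
```

```text
[484.27422126 -23.28076752  73.73929067] [ 0.85883656 -0.17195618  0.2721824 ] [-0.13369691 -0.3765517   0.39638954]
```

```bash
cat > mom.py <<'E'
from bench import ctrl; import numpy as np
s=ctrl.get_state();p=(s["tcp_pos"]-np.array([520.5,-131.3,63]))/1000;F=s["contact_force"]
R=s["tcp_rot"];print("ang",np.degrees(np.arctan2(R[1,0],R[0,0])).round(2),"rad",np.hypot(*p[:2])*1000,"M",round(s["torque"][2]+p[0]*F[1]-p[1]*F[0],3),"tz",round(s["torque"][2],3),"F",F.round(1),"Ftool",(R.T@F).round(1))
E
python3 mom.py
```

```text
ang 109.46 rad 113.93182886958266 M 0.31 tz 0.396 F [ 0.9 -0.2  0.3] Ftool [-0.4  0.8 -0.3]
```

Call:
jog_arm --deltas '[[[-0.0001,0.0034,0,0,0,0.03,1],[-0.0001,0.0034,0,0,0,0.03,1]]]'

```text
clock: 13.72
tcp_pos: [490.5, -21.3, 73.7]
tcp_rot: [[-0.276, 0.961, -0.001], [0.961, 0.276, 0.001], [0.001, -0.001, -1.0]]
contact_force: [0.3, 0.8, 1.4]
grip_width: 20.7
finger_force: 89.5
```

```bash
python3 mom.py
```

```text
ang 106.0 rad 114.0705593313256 M 0.515 tz 0.573 F [0.3 0.8 1.4] Ftool [ 0.7  0.5 -1.4]
```

Call:
jog_arm --deltas '[[[-0.0001,0.0034,0,0,0,0.03,1],[-0.0001,0.0034,0,0,0,0.03,1]]]'

```text
clock: 13.98
tcp_pos: [497.1, -19.5, 73.7]
tcp_rot: [[-0.217, 0.976, -0.001], [0.976, 0.217, 0.001], [0.001, -0.001, -1.0]]
contact_force: [-0.5, 1.6, 1.7]
grip_width: 20.3
finger_force: 89.5
```

```bash
python3 mom.py
```

```text
ang 102.55 rad 114.19406667610234 M 0.475 tz 0.455 F [-0.5  1.6  1.7] Ftool [ 1.7 -0.2 -1.7]
```

Call:
jog_arm --deltas '[[[-0.0001,0.0034,0,0,0,0.03,1],[-0.0001,0.0034,0,0,0,0.03,1]]]'

```text
clock: 14.22
tcp_pos: [503.8, -18.3, 73.7]
tcp_rot: [[-0.158, 0.987, -0.001], [0.987, 0.158, 0.001], [0.001, -0.001, -1.0]]
contact_force: [-1.1, 3.7, 0.8]
grip_width: 20.3
finger_force: 89.5
```

```bash
python3 mom.py
```

```text
ang 99.12 rad 114.2665711119381 M 0.467 tz 0.407 F [-1.1  3.7  0.8] Ftool [ 3.8 -0.5 -0.8]
```

Call:
jog_arm --deltas '[[[-0.0001,0.0034,0,0,0,0.03,1],[-0.0001,0.0034,0,0,0,0.03,1]]]'

```text
clock: 14.48
tcp_pos: [509.3, -17.5, 73.5]
tcp_rot: [[-0.102, 0.995, -0.004], [0.995, 0.102, 0.001], [0.001, -0.004, -1.0]]
contact_force: [-2.9, 3.0, 2.7]
grip_width: 20.5
finger_force: 89.9
```

```bash
python3 mom.py
```

```text
ang 95.87 rad 114.33511488252405 M 1.341 tz 1.051 F [-2.9  3.   2.7] Ftool [ 3.3 -2.5 -2.7]
```

Call:
jog_arm --deltas '[[[-0.0001,0.0034,0,0,0,0.03,1],[-0.0001,0.0034,0,0,0,0.03,1]]]'

```text
clock: 14.72
tcp_pos: [516.5, -16.9, 73.5]
tcp_rot: [[-0.04, 0.999, -0.003], [0.999, 0.04, 0.001], [0.001, -0.003, -1.0]]
contact_force: [-3.4, 4.7, 2.6]
grip_width: 20.6
finger_force: 89.9
```

```bash
python3 mom.py
```

```text
ang 92.3 rad 114.47248223311755 M 1.239 tz 0.868 F [-3.4  4.7  2.6] Ftool [ 4.8 -3.2 -2.6]
```

Call:
jog_arm --deltas '[[[-0.0001,0.0034,0,0,0,0.03,1],[-0.0001,0.0034,0,0,0,0.03,1]]]'

```text
clock: 14.98
tcp_pos: [523.5, -16.8, 73.6]
tcp_rot: [[0.02, 1.0, -0.003], [1.0, -0.02, 0.002], [0.001, -0.003, -1.0]]
contact_force: [-4.3, 4.4, 2.5]
grip_width: 20.6
finger_force: 89.8
```

```bash
python3 mom.py
```

```text
ang 88.83 rad 114.5842116354124 M 1.252 tz 0.749 F [-4.3  4.4  2.5] Ftool [ 4.3 -4.4 -2.5]
```

Call:
jog_arm --deltas '[[[-0.0001,0.0034,0,0,0,0.03,1],[0,0.0017,0,0,0,0.015,1],[0,0,0,0,0,0,1]]]'

```text
clock: 15.35
tcp_pos: [528.9, -17.0, 73.6]
tcp_rot: [[0.066, 0.998, -0.002], [0.998, -0.066, 0.002], [0.002, -0.002, -1.0]]
contact_force: [-3.2, 4.8, 1.9]
grip_width: 20.5
finger_force: 89.8
```

```bash
python3 mom.py; python3 look.py m6
```

```text
ang 86.22 rad 114.60566611477867 M 0.945 tz 0.536 F [-3.2  4.8  1.9] Ftool [ 4.6 -3.5 -1.9]
[528.9376911  -16.96543037  73.63221244] [-3.2344532   4.05724996  2.42701592] [0.53113799 0.57176607 0.62831062]
```

View pics/m6.png

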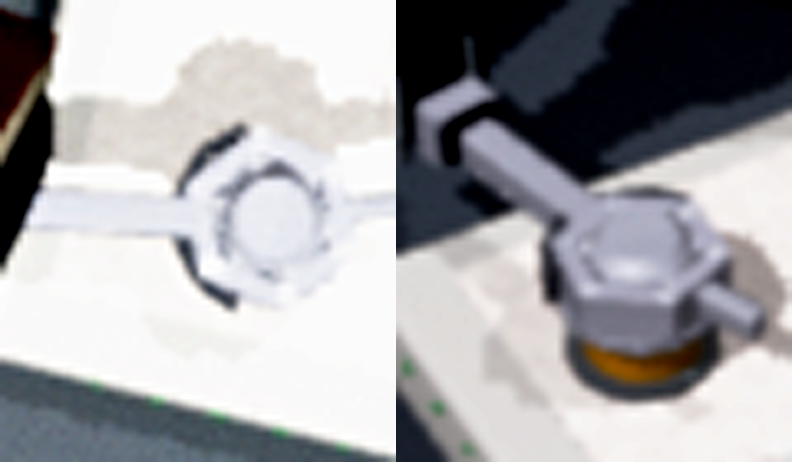

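Call:
jog_arm --deltas '[[[0,0.0034,0,0,0,0.03,1],[0.0003,0,-0.0005,0,0,0,1],[0,0,0,0,0,0,1]]]' --force 40

```text
clock: 15.82
tcp_pos: [532.5, -17.3, 74.0]
tcp_rot: [[0.095, 0.995, -0.001], [0.995, -0.095, 0.001], [0.001, -0.001, -1.0]]
contact_force: [-2.7, 4.5, -0.1]
grip_width: 20.6
finger_force: 89.3
```

```bash
python3 mom.py
```

```text
ang 84.54 rad 114.66496044466986 M 0.682 tz 0.317 F [-2.7  4.5 -0.1] Ftool [ 4.2 -3.1  0.1]
```

Call:
jog_arm --deltas '[[[0,0,0,0,0,0,0.6],[0,0,0,0,0,0,0.5],[0,0,0,0,0,0,0.3],[0,0,0,0,0,0,0.1],[0,0,0,0,0,0,0]]]' --force 20

```text
clock: 16.45
tcp_pos: [533.1, -18.0, 74.4]
tcp_rot: [[0.094, 0.996, 0.0], [0.996, -0.094, -0.0], [-0.0, 0.0, -1.0]]
contact_force: [0.0, -0.0, 0.3]
grip_width: 85.6
finger_force: 0.0
```

Call:
jog_arm --deltas '[[[0,0,0,0,0,0,0],[0,0,-0.01,0,0,0,0],[0,0,-0.02,0,0,0,0],[0,0,-0.03,0,0,0,0],[0,0,-0.03,0,0,0,0]]]'

```text
clock: 17.08
tcp_pos: [532.9, -17.9, 165.8]
tcp_rot: [[0.094, 0.996, 0.0], [0.996, -0.094, -0.0], [-0.0, 0.0, -1.0]]
contact_force: [0.5, 0.4, 0.1]
grip_width: 85.6
finger_force: 0.0
```

Call:
jog_arm --deltas '[[[0.02,0,-0.05,0,0,0,0],[0.04,0,-0.03,0,0,0,0],[0.05,0,0,0,0,0,0],[0.05,0,0,0,0,0,0],[0,0,0,0,0,0,0]]]'

```text
clock: 17.7
tcp_pos: [547.4, 147.8, 244.3]
tcp_rot: [[0.084, 0.996, -0.001], [0.996, -0.084, 0.003], [0.003, -0.001, -1.0]]
contact_force: [-0.1, -0.8, -1.1]
grip_width: 85.5
finger_force: 0.0
```

```bash
python3 - <<'E'
from h import *; from bench import ctrl
d={k:ctrl.capture(k) for k in("side","top")}; pickle.dump(d,open("c9.pkl","wb"))
a=crop(d["top"],185,225,180,75,4.4)
b=crop(d["side"],215,195,130,90,3)
o=np.zeros((a.shape[0]+b.shape[0],a.shape[1],3),np.uint8);o[:a.shape[0]]=a;o[a.shape[0]:,:b.shape[1]]=b;cv2.imwrite("pics/end.png",o);print(o.shape)
E
```

```text
(600, 792, 3)
```

View pics/end.png

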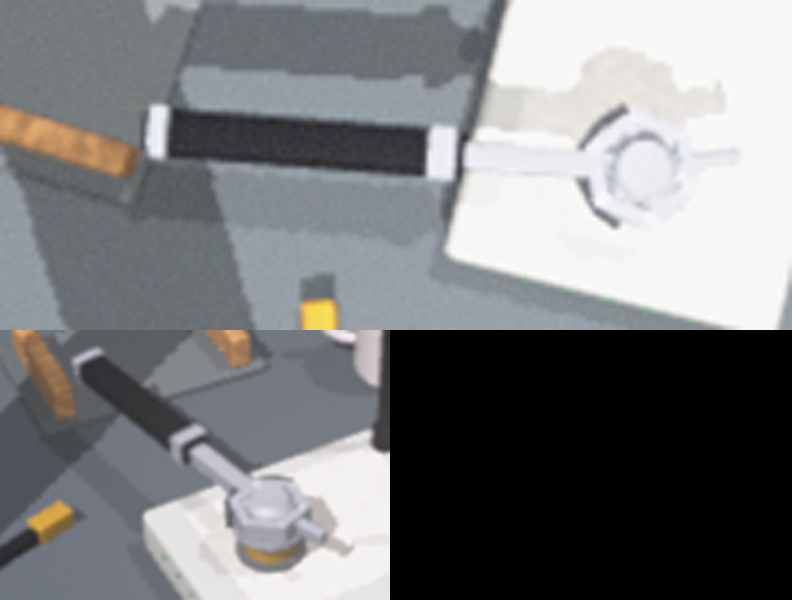

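```bash
python3 -c "
from bench import ctrl
print(ctrl.hand_in())"
```

```text
the job is handed in; nothing more can be done
None
```

The job is handed in: turning torque rose to about 1.3 N m, read as the cap reaching its stop, and the wrench then tripped. I let go with it seated on the cap, bent about 0.2 rad (by eye from the final picture); no verdict was returned.

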